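# Feed the sample carriers through the guarded irradiation tunnel

### The arm

A 6-joint arm with a two-finger parallel gripper is mounted at the origin on a cart in front of the work surface, level with it; the furniture and walls round the work are solid. World frame = base frame: x ahead of the robot, y to its left, z up, the work surface at z = 0. Lengths are in m, angles in rad, forces in N, time in s.
With the tool pointing down it reaches from about 0.325 to 0.875 m from the base axis. Payload 4.4 kg.
Tool frame: the origin (TCP) lies midway between the tips of the shut fingers; the grasp point (between the pads) lies 19 mm behind it; z points along the fingers, y is the line along which they close (so a half turn about z gives the same grasp; the last joint's range is limited). The gripper opens to 85 mm and grips with 20 to 120 N. Pads are 22 mm wide; open, the fingers measure 114 mm over their backs; the gripper's body (76 mm by 85 mm) begins 54 mm behind the grasp point. The pads swing forward as they close: fully open they stand 13 mm farther back than shut.
Start: joints at [1.169, 0.207, 1.542, -0, 1.393, -0.15], TCP at [0.143, 0.557, 0.231] pointing down, gripper open.
Joint ranges: [-2.73, 2.73], [-0.86, 2.22], [0.23, 2.46], [-1.11, 4.25], [0.08, 2.63], [-2.82, 2.82]. Speed limits (rad/s): [2.79, 2.79, 3.14, 3.14, 3.14, 3.14].

### API

Orientations are given as a unit quaternion [w, x, y, z].
In Python, from workcell import ctrl, viewer, ticket gives the robot as it stands.
- The arm moves only by the tool drive_tool, never from a script. Its argument "series" is one flat list of numbers, 6 for each row, row after row: the shift along the world's x, y, z scaled (see below), then the turn, a rotation vector about the world's x, y, z scaled (see below). In form: [dx, dy, dz, wx, wy, wz, dx, dy, dz, wx, wy, wz, ...]. A call has 1 to 20 rows; each row shifts and turns the commanded pose from where the row before left it; what a row does not reach is not made up. The controller multiplies each number of a shift by 200 mm and each number of a turn by pi/4 rad. A row lasts 1/10 s, in which the tool goes at most 50 mm and 8.59 degrees, less where a joint would pass 70% of its speed; a pose out of reach is approached as far as the arm can. A call with a number of a shift or a turn outside -1 to 1 is refused whole. A call with a gripper value outside its range is refused whole. "hand" is the opening, from 0 (shut) to 1 (fully open), set as the call begins (left out, the last holds). The fingers move at their own pace and stop on an object; the grip force is fixed at half the most. Time passes only in rows, so rows that do not move let the fingers close. It gives the time, the measured TCP pose, the force, the opening and the grip force at its end, in the units of the state.
- ctrl.observe(): the state, without advancing time (a new reading comes with each control period).
- viewer.read_camera(name): name is "side" or "top"; returns the picture (480x640x3 uint8, red, green, blue); there is no depth.
- viewer.camera_info(name): a dict with "vfov" (degrees; the focal length in pixels is half the picture's height over the tangent of half this angle, whatever the lens; pixels are square), "cx", "cy" (the principal point, pixels), "k1" (the pictures are not rectified: a ray, as slopes to the right and down, at radius r is drawn at 1 + k1 r^2 times it, then the intrinsics apply), "eye" and "orientation" of the camera in the world. Camera axes: x right, y up, looking along -z (the intrinsics and any distortion apply to the point x, -y, -z); pixel columns grow to the right and rows downward; lengths in m; the calibration is good to about 2 mm. A picture is of the moment at which its call begins. camera_info takes no time and is no camera call.
- ticket.sign_off(): hands the job in; it is judged then, once.
The state is a dict: "clock": time; "joint_pos": joint angles; "dq": joint speeds; "effort": joint torques, N m; "ee_pos": TCP position; "orientation": TCP orientation; "force": force on the tool from outside, world axes, zero at the start; "ft_torque": the same for the moment, N m; "grip_width": finger opening in m; "grip_force": force on a finger pad.
Only numpy, scipy, OpenCV 4.12 (cv2) and the standard library are available. Lean on these libraries where they do the work, as an engineer would, in place of code of your own. Each camera call takes 0.05 s, during which the arm holds its last target. There are 200 camera calls.

### The job

Slide the tunnel's shutter fully open and put every sample carrier that is there (two or three) through the tunnel: set it lengthwise on the infeed bed, and drive it in under the low guard with the push stick, never with the fingers, until it drops wholly beyond the guard into the clear-covered bay. When all are through, lay the push stick back upright in its tray and slide the shutter fully home to closed, leaving the things round about where they stand.

Things in the scene. Friction and masses are not known exactly. Their poses are not given: they have to be found in the camera images.
- tunnel: Fixed bench tunnel, 100 mm wide (x; bay 76), 480 mm long (y): infeed bed, low white guard, covered bay. Origin on the worktop below the guard's exit edge, mid-lane; z up, x across the lane (away from the robot), feed direction -y (to the robot's right). Bed top z = 8 mm from y = +235 to 0 mm, then a step down. Lane 66 mm wide (inner faces x = +-33 mm) all along, guided each side
- infeed (a point): Point on the bed (z = 8 mm), middle of the infeed bed, tunnel (0, 165, 8) mm, axes as the tunnel's. Infeed: y = +98 to +235 mm, open above, between two fences 6 mm thick whose tops are at z = 18 mm. Behind the lane's rear end lies a laptop, 23 mm high, its front edge at world x = 0.62 m
- guard_mouth (a point): Point on the bed, mid-lane, at the guard's entry, tunnel (0, 85, 8) mm. Guard: y = +85 (mouth) to 0 mm (exit), 110 mm wide, top at z = 62 mm; its opening is 66 mm wide and 36 mm high above the bed
- bay (a point): Point on the floor in the middle of the collecting bay, tunnel (0, -120, 3) mm. Bay: y = 0 to -240 mm, 66 mm wide; its floor lies 5 mm below the bed, so carriers drop off the bed's edge and cannot slide back; under a fixed clear cover (top z = 48 mm), reached only through the guard. Three carriers fit nose to tail, each pushing the former ones on
- shutter (a joint): Shutter slide, m: 0 = closed (steel blade blocks the mouth), 0.072 = fully open end stop; it moves along the tunnel's +x (away from the robot) to open, dry friction about 2 N, stays where left. Blade 66 mm wide, 6 mm thick, at tunnel y = 87 to 93 mm, just before the guard's mouth; when open it stands behind the lane, up to tunnel x = 105 mm
- shutter_grip (a point): Point in the shutter's upright black grip tab, on its centre, 92 mm above the worktop; tab 34 mm along tunnel x, 14 mm thick along tunnel y, from z = 68 to 108 mm. At tunnel x = 0 when closed, y = +90 mm
- carrier_a: Sample carrier, a flat white plastic block with two glass slides in its top, 70 mm (own x, lengthwise) x 56 mm (own y) x 28 mm high, about 0.12 kg; origin at the centre of its underside, z up. Lengthwise along the lane it has 5 mm play each side; either end may go first. May be absent
- carrier_b: Sample carrier, a flat white plastic block with two glass slides in its top, 70 mm (own x, lengthwise) x 56 mm (own y) x 28 mm high, about 0.12 kg; origin at the centre of its underside, z up. Lengthwise along the lane it has 5 mm play each side; either end may go first. May be absent
- carrier_c: Sample carrier, a flat white plastic block with two glass slides in its top, 70 mm (own x, lengthwise) x 56 mm (own y) x 28 mm high, about 0.12 kg; origin at the centre of its underside, z up. Lengthwise along the lane it has 5 mm play each side; either end may go first. May be absent
- push_stick: Wooden push stick, 0.1 kg, lies along its own x, stands by itself on its foot and heel: bar 16 mm wide and up to 16 mm high, foot block at the tip (x = 88 to 100 mm, 40 mm wide, 26 mm high), rear end at x = -95 mm; heel plate 44 x 40 mm and upright handle at x = -60 mm. Origin on the underside at mid length, z up
- stick_tip (a point): Centre of the push stick's front face: own x = 100 mm, 13 mm above the underside; axes as the push stick's
- stick_grip (a point): Grip point in the push stick's upright handle: own x = -60 mm, 66 mm above the underside; handle 36 mm along own x, 14 mm thick along own y, top 85 mm above the underside; axes as the push stick's
- stick_tray: Fixed grey tray of the push stick, 245 x 85 mm outside, walls 5 mm thick and 24 mm high, floor 5 mm above the worktop; origin below its centre on the worktop, long side along its x
- beaker_50: Bystander: small glass beaker, 45 mm wide, 55 mm tall
- mouse: Bystander: black computer mouse, 104x62x43 mm
- film_roll: Bystander: white roll of film, standing, 55 mm wide, 100 mm tall
- rinse_bottle: Bystander: white plastic bottle with screw cap, 56 mm wide, 115 mm tall
- micropipette: Bystander: hand pipette lying down, 218 mm long
There are look-alikes about, which are no part of the job. Leave any yellow look-alike of the carrier_b alone.

How it is judged:
By the outcome, as a careful person would: the job done as asked, in the order asked, and still so for the second after the job is handed in, with the robot touching nothing.
Of carrier_a, carrier_b, carrier_c only 2 to 3 are there at a start; the rules pass over those that are not, and their reading is None.
At some moment in a run one of carrier_a, carrier_b, carrier_c, push_stick may be knocked a few centimetres aside while the robot is not near it.
Once in a run the grip may slacken for a moment while it holds something.
It also fails if it takes over 210 s, if anything falls off the work surface, if the arm or the gripper's body presses on something with over 40 N, if the wrist force passes 120 N, or if a joint passes its speed limit or range.

## Working session

There is one attempt and no reset: what is moved stays moved. The work goes in short steps, Python scripts to look and compute and a tool call to move; the robot and the scene stay as the last step left them, time stands still between calls to the robot, and variables do not carry over. Pictures are saved under pics/ and viewed, at most 17 in all, crops included, and the job is handed in when it is done.

Besides the shell and the picture viewer there is one more tool, called after ">>>" as name(argument=value, ...) on one line, values as JSON. drive_tool: Moves the arm, as the interface text tells. Shifts and turns lie within -1 to 1; 1 stands for 200 mm of shift or pi/4 rad of turn. Its arguments: {"type":"object","properties":{"series":{"type":"array","items":{"type":"number"}},"hand":{"type":"number"}},"required":["series"]}

```bash
ls; mkdir -p pics
cat > h.py <<'E'
import numpy as np, cv2
from scipy.spatial.transform import Rotation as R
from workcell import ctrl, viewer, ticket
def cam(n):
    i=viewer.camera_info(n); f=240/np.tan(np.radians(i['vfov'])/2)
    q=i['orientation']; return i,f,R.from_quat([q[1],q[2],q[3],q[0]])
def ray(n,u,v):
    i,f,r=cam(n); K=np.array([[f,0,i['cx']],[0,f,i['cy']],[0,0,1.]])
    # radial: xd = x(1+k1 r^2)
    p=cv2.undistortPointsIter(np.array([[[u,v]]],float),K,np.array([i['k1'],0,0,0.]),None,None,(3,100,1e-10))[0,0]
    d=r.apply([p[0],-p[1],-1.]); return np.array(i['eye']),d
def onz(n,u,v,z):
    e,d=ray(n,u,v); return e+d*(z-e[2])/d[2]
def tri(uvs):
    A=np.zeros((3,3));b=np.zeros(3)
    for n,u,v in uvs:
        e,d=ray(n,u,v);d=d/np.linalg.norm(d);P=np.eye(3)-np.outer(d,d);A+=P;b+=P@e
    return np.linalg.solve(A,b)
def px(n,p):
    i,f,r=cam(n); c=r.inv().apply(np.array(p)-np.array(i['eye'])); x,y=c[0]/-c[2],-c[1]/-c[2]
    k=1+i['k1']*(x*x+y*y); return np.array([i['cx']+f*x*k,i['cy']+f*y*k])
def grab(n,fn=None):
    im=viewer.read_camera(n)[:,:,::-1].copy()
    if fn: cv2.imwrite('pics/'+fn,im)
    return im
E
python3 - <<'E'
from h import *
for n in('side','top'): grab(n,n+'0.png'); print(viewer.camera_info(n))
print(ctrl.observe())
E
```

```text
pics
{'vfov': 54.89662070210273, 'cx': 323.97534968948935, 'cy': 239.07102049852705, 'k1': -0.12086203889197439, 'eye': array([0.31595093, 0.87467756, 1.02517916]), 'orientation': array([-0.12236709, -0.04546211,  0.37427693,  0.91808293])}
{'vfov': 50.58453482890422, 'cx': 322.5608336667776, 'cy': 237.1812406241746, 'k1': -0.09250030296270143, 'eye': array([0.33100481, 0.01782549, 1.40952   ]), 'orientation': array([ 0.70800252,  0.05197241, -0.0572983 , -0.70196025])}
{'clock': 0.1, 'joint_pos': array([ 1.16950686e+00,  2.07345286e-01,  1.54283073e+00,  8.15524910e-06,
        1.39347357e+00, -1.50489293e-01]), 'dq': array([-0.00106197, -0.00209438, -0.00288535, -0.00127583,  0.00147555,
       -0.00091315]), 'effort': array([-4.76646583e-04, -3.84092975e+01, -2.92548877e+01, -3.28644192e-04,
        4.84688222e-03, -2.29898063e-06]), 'ee_pos': array([0.14243616, 0.55637515, 0.23022658]), 'orientation': array([-2.84018954e-04,  1.25072338e-01,  9.92147092e-01, -9.88482364e-04]), 'force': array([ 0.50092517, -0.25871582,  1.18128509]), 'ft_torque': array([-0.03737837, -0.00924347,  0.03583547]), 'grip_force': 0.0, 'grip_width': 0.08553565055148979}
```

View pics/top0.png

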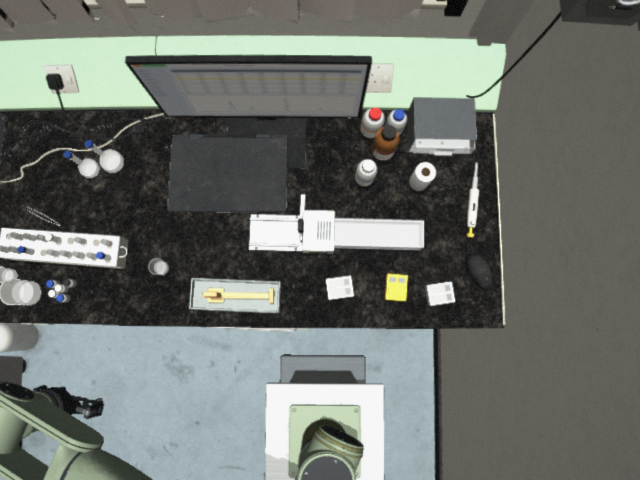

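View pics/side0.png

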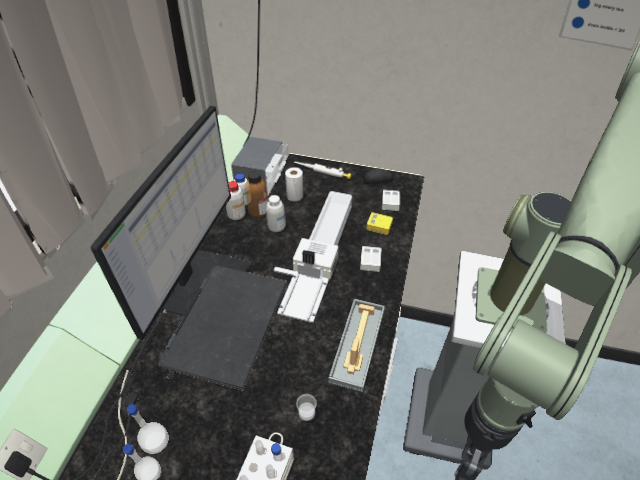

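Top view: white carriers near (340,288) and (440,293), with a yellow look-alike at (396,287). The tunnel spans (249–424, 233), and the stick is in its tray around (237,296). I see only two white carriers so far, so I'll zoom in and measure.

Run:
```python
from h import *
t=cv2.imread('pics/top0.png'); s=cv2.imread('pics/side0.png')
a=cv2.resize(t[185:320,180:460],None,fx=2.85,fy=2.85,interpolation=cv2.INTER_CUBIC); cv2.imwrite('pics/c1.png',a[:,:800])
b=cv2.resize(s[180:390,260:420],None,fx=2.85,fy=2.85,interpolation=cv2.INTER_CUBIC); cv2.imwrite('pics/c2.png',b)
# carriers
h=cv2.cvtColor(t,cv2.COLOR_BGR2HSV)
m=((h[:,:,2]>150)&(h[:,:,1]<60)).astype(np.uint8)*255; m[:272]=0; m[312:]=0; m[:,:285]=0; m[:,500:]=0
m=cv2.morphologyEx(m,cv2.MORPH_CLOSE,np.ones((7,7)))
for c in cv2.findContours(m,0,1)[0]:
    if cv2.contourArea(c)<100: continue
    P=np.array([onz('top',*p[0],.028)[:2] for p in c],np.float32)
    print('carrier',cv2.boundingRect(c),cv2.minAreaRect(P))
# tunnel outline corners raw (z 0.018 infeed)
for u,v in [(249,214),(249,249),(424,220),(424,248)]: print(u,v,onz('top',u,v,.018 if u<300 else .048))
```

```text
carrier (427, 282, 28, 24) ((0.3947308361530304, -0.31443944573402405), (0.05756523087620735, 0.07111953943967819), 8.262554168701172)
carrier (326, 276, 28, 24) ((0.4098454713821411, -0.03855457529425621), (0.05747486278414726, 0.06970411539077759), 8.515289306640625)
249 214 [0.61172413 0.21433502 0.018     ]
249 249 [0.51308767 0.21131943 0.018     ]
424 220 [ 0.59360864 -0.26944224  0.048     ]
424 248 [ 0.51612805 -0.2676429   0.048     ]
```

View pics/c1.png

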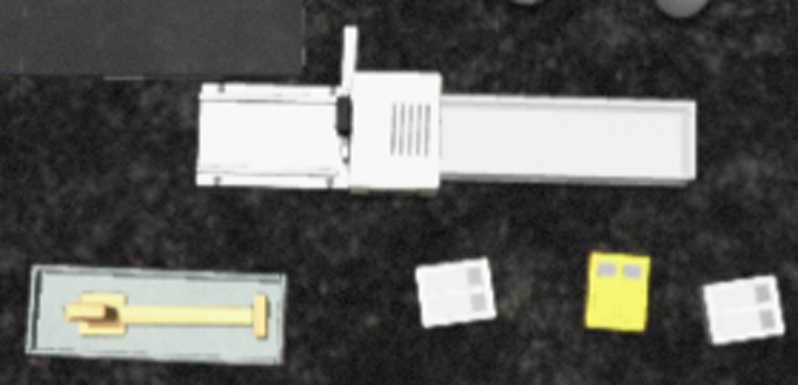

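View pics/c2.png

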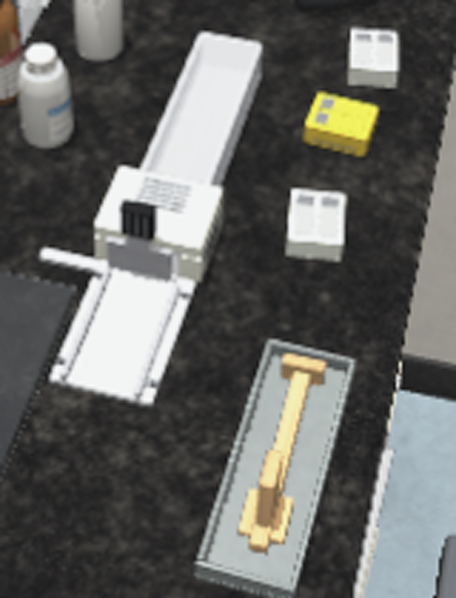

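Top crop: two white carriers, an empty bay, and the shutter tab at (344,117) in the crop. The stick lies tip to the right, with its foot at crop (260,315) and its heel at (103,314). Side crop: the blade blocks the mouth and the tab is at about (138,220). Next I'll refine the geometry.

Run:
```python
from h import *
T=lambda x,y:('top',x/2.85+180-.33,y/2.85+185-.33)
S=lambda x,y:('side',x/2.85+260-.33,y/2.85+180-.33)
def z(n,p,h): print(n,onz(*p,h).round(4))
for n,p,h in [('guard entry far',T(352,72),.062),('guard exit far',T(441,73),.062),('guard exit near',T(440,186),.062),('guard entry near',T(350,187),.062),
 ('inf end far',T(200,84),.018),('inf end near',T(197,184),.018),('bay far',T(695,101),.048),('bay near',T(695,180),.048),
 ('S inf far',S(52,380),.018),('S inf near',S(153,401),.018),('S bay far',S(203,33),.048),('S bay near',S(262,42),.048),('S guard nearexit',S(223,187),.062),('S guard entry near',S(205,244),.062),
 ('tab top',T(344,97),.108),('tab near',T(344,134),.108),('S tabtopmid',S(138,205),.108),
 ('foot a',T(260,292),.031),('foot b',T(260,337),.031),('S foot',S(303,362),.031),('heel l',T(80,314),.011),('heel r',T(126,314),.011)]: z(n,p,h)
t=cv2.imread('pics/top0.png'); h=cv2.cvtColor(t,cv2.COLOR_BGR2HSV)
m=((h[:,:,0]>8)&(h[:,:,0]<35)&(h[:,:,1]>60)&(h[:,:,2]>60)).astype(np.uint8)*255; m[:270]=0;m[320:]=0;m[:,:185]=0;m[:,290:]=0
ys,xs=np.nonzero(m); 
for lo,hi in[(225,262),(265,276)]:
    k=(xs>=lo)&(xs<hi); print('bar' ,xs[k].mean(),ys[k].mean(),onz('top',xs[k].mean(),ys[k].mean(),.021 if lo<240 else .031))
print('extent',xs.min(),xs.max(),onz('top',xs.max()+.5,ys[xs==xs.max()].mean(),.025), onz('top',xs.min()-.5,ys[xs==xs.min()].mean(),.021))
for n,(u,v),hh in[('tray',(27,264),.024),('tray',(286,275),.024),('tray',(284,362),.024),('tray',(27,352),.024)]: z(n,T(u,v),hh)
# blade tab top via both
print('tab tri',tri([T(344,115),S(138,220)]), 'handle top tri',tri([T(95,312),S(271,455)]))
b=(t.max(2)<70).astype(np.uint8)
```

```text
guard entry far [0.6154 0.0616 0.062 ]
guard exit far [ 0.6152 -0.023   0.062 ]
guard exit near [ 0.5069 -0.0225  0.062 ]
guard entry near [0.5052 0.0619 0.062 ]
inf end far [0.6113 0.212  0.018 ]
inf end near [0.5124 0.2119 0.018 ]
bay far [ 0.5933 -0.2681  0.048 ]
bay near [ 0.5166 -0.2664  0.048 ]
S inf far [0.609  0.2192 0.018 ]
S inf near [0.5124 0.2167 0.018 ]
S bay far [ 0.5899 -0.267   0.048 ]
S bay near [ 0.5207 -0.2697  0.048 ]
S guard nearexit [ 0.5065 -0.0218  0.062 ]
S guard entry near [0.5051 0.0569 0.062 ]
tab top [0.5822 0.0671 0.108 ]
tab near [0.5479 0.0666 0.108 ]
S tabtopmid [0.5694 0.0653 0.108 ]
foot a [0.4078 0.1471 0.031 ]
foot b [0.3653 0.1462 0.031 ]
S foot [0.3876 0.147  0.031 ]
heel l [0.3858 0.3226 0.011 ]
heel r [0.3863 0.2779 0.011 ]
bar 241.26256983240222 295.75977653631287 [0.38402239 0.22839274 0.021     ]
bar 270.3333333333333 295.76190476190476 [0.38450777 0.14812252 0.031     ]
extent 203 273 [0.38553838 0.14010204 0.025     ] [0.38475554 0.33478727 0.021     ]
tray [0.4325 0.373  0.024 ]
tray [0.4247 0.1232 0.024 ]
tray [0.3421 0.1235 0.024 ]
tray [0.3484 0.3694 0.024 ]
tab tri [0.56900559 0.06753401 0.08921327] handle top tri [0.3871576  0.29124771 0.09270384]
```

>>> drive_tool(series=[0.117,-0.153,0,0,0,0.02,0.117,-0.153,0,0,0,0.02,0.117,-0.153,0,0,0,0.02,0.117,-0.153,0,0,0,0.02,0.117,-0.153,0,0,0,0.02,0.117,-0.153,0,0,0,0.02,0.117,-0.153,0,0,0,0.02,0.117,-0.153,0,0,0,0.02,0.117,-0.153,0,0,0,0.02,0.117,-0.153,0,0,0,0.02,0.117,-0.153,0,0,0,0.02,0.117,-0.153,0,0,0,0.02,0.117,-0.153,0,0,0,0.02,0.117,-0.153,0,0,0,0.02,0.117,-0.153,0,0,0,0.02,0.117,-0.153,0,0,0,0.02,0,0,0,0,0,0], hand=0)

```text
clock: 1.8
ee_pos: [0.5193, 0.0638, 0.2309]
orientation: [0.0, 0.002, 1.0, -0.001]
force: [0.4, 0.1, 1.1]
grip_width: -0.0001
grip_force: 0.0
```

>>> drive_tool(series=[-0.02,0.01,-0.15,0,0,0,0,0,-0.15,0,0,0,0,0,-0.15,0,0,0,0,0,-0.15,0,0,0,0,0,-0.15,0,0,0,0,0,0,0,0,0,0.05,0,0,0,0,0,0.05,0,0,0,0,0,0.05,0,0,0,0,0])

```text
clock: 2.7
ee_pos: [0.5457, 0.0695, 0.0836]
orientation: [0.002, -0.0, 1.0, -0.0]
force: [-2.7, -0.5, 2.4]
grip_width: -0.0001
grip_force: 1.1
```

>>> drive_tool(series=[0.05,0,0,0,0,0,0.05,0,0,0,0,0,0.05,0,0,0,0,0,0.05,0,0,0,0,0,0.05,0,0,0,0,0,0.04,0,0,0,0,0,0,0,0,0,0,0])

```text
clock: 3.4
ee_pos: [0.6027, 0.0694, 0.0813]
orientation: [0.001, -0.0, 1.0, 0.0]
force: [-0.3, 0.3, -0.4]
grip_width: 0.0002
grip_force: 0.0
```

>>> drive_tool(series=[0.02,0,0,0,0,0,0.02,0,0,0,0,0,0.02,0,0,0,0,0,0,0,0,0,0,0])

```text
clock: 3.8
ee_pos: [0.6069, 0.0695, 0.0805]
orientation: [-0.008, -0.001, 1.0, -0.0]
force: [-16.9, -1.0, 11.4]
grip_width: 0.0001
grip_force: 8.6
```

>>> drive_tool(series=[-0.1,0,0,0,0,0,-0.1,0,0.05,0,0,0,0,0,0.2,0,0,0,0,0,0.2,0,0,0,-0.15,-0.1,0,0,0,0.05,-0.15,-0.1,0,0,0,0.05,-0.15,-0.1,0,0,0,0.05,-0.15,-0.1,0,0,0,0.037,-0.15,-0.1,0,0,0,0,-0.05,-0.04,0,0,0,0,0,0,0,0,0,0], hand=1)

```text
clock: 4.9
ee_pos: [0.4129, -0.0392, 0.1716]
orientation: [0.001, -0.072, 0.997, -0.0]
force: [0.7, -0.2, -0.4]
grip_width: 0.0855
grip_force: 0.0
```

```bash
cat > carr.py <<'E'
from h import *
def carriers(t,hz=.028):
    h=cv2.cvtColor(t,cv2.COLOR_BGR2HSV)
    m=((h[:,:,2]>150)&(h[:,:,1]<60)).astype(np.uint8)*255; m[:265]=0; m[320:]=0; m[:,:285]=0; m[:,500:]=0
    m=cv2.morphologyEx(m,cv2.MORPH_CLOSE,np.ones((7,7)))
    for c in cv2.findContours(m,0,1)[0]:
        if cv2.contourArea(c)<100: continue
        P=np.array([onz('top',*p[0],hz)[:2] for p in c],np.float32)
        print('carrier',cv2.boundingRect(c),cv2.minAreaRect(P))
E
python3 - <<'E'
from carr import *
t=grab('top','t1.png'); carriers(t)
T=t[185:320,180:480]; cv2.imwrite('pics/c3.png',cv2.resize(T,None,fx=2.66,fy=2.66,interpolation=cv2.INTER_CUBIC)[:,:800])
E
```

```text
carrier (427, 282, 28, 24) ((0.3947628438472748, -0.314422607421875), (0.05756838619709015, 0.07114782929420471), 8.126368522644043)
carrier (302, 265, 103, 55) ((0.3972303867340088, -0.07644692063331604), (0.14629168808460236, 0.2775695025920868), 0.40529537200927734)
```

View pics/c3.png

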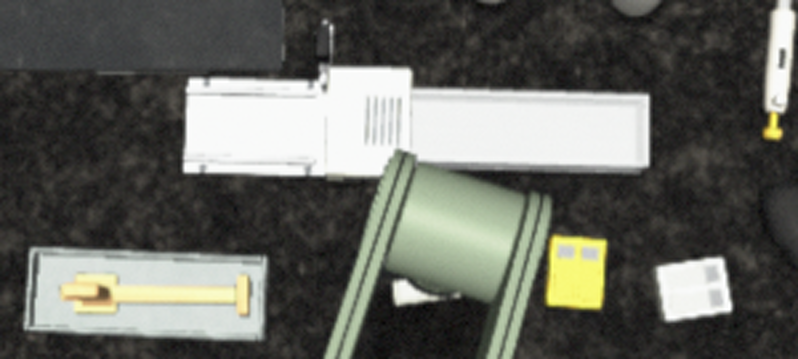

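>>> drive_tool(series=[-0.012,0.003,-0.16,0,0,0,0,0,-0.16,0,0,0,0,0,-0.16,0,0,0,0,0,-0.16,0,0,0,0,0,-0.12,0,0,0,0,0,-0.06,0,0,0,0,0,-0.02,0,0,0,0,0,0,0,0,0])

```text
clock: 5.75
ee_pos: [0.4116, -0.0375, 0.0029]
orientation: [-0.0, -0.074, 0.997, 0.0]
force: [-0.5, 0.5, 0.6]
grip_width: 0.0855
grip_force: 0.0
```

>>> drive_tool(series=[0,0,0,0,0,0,0,0,0,0,0,0,0,0,0,0,0,0,0,0,0,0,0,0,0,0,0,0,0,0], hand=0.6)

```text
clock: 6.25
ee_pos: [0.4125, -0.0383, 0.0045]
orientation: [0.002, -0.073, 0.997, -0.0]
force: [1.2, 1.4, 6.2]
grip_width: 0.0683
grip_force: 68.6
```

>>> drive_tool(series=[0,0,0.1,0,0,0,0,0,0.2,0,0,0,0,0,0.2,0,0,0,0.107,0.128,0,0,0,-0.0286,0.107,0.128,0,0,0,-0.0286,0.107,0.128,0,0,0,-0.0286,0.107,0.128,0,0,0,-0.0286,0.107,0.128,0,0,0,-0.0286,0.107,0.128,0,0,0,-0.0286,0.107,0.128,0,0,0,-0.0286,0,0,0,0,0,0,0,0,0,0,0,0])

```text
clock: 7.45
ee_pos: [0.5596, 0.1414, 0.1024]
orientation: [-0.001, 0.004, 1.0, -0.0]
force: [0.1, -0.3, -1.8]
grip_width: 0.0689
grip_force: 68.8
```

Run:
```python
from h import *
t=grab('top'); s=grab('side')
a=cv2.resize(t[170:290,220:360],None,fx=3,fy=3,interpolation=cv2.INTER_CUBIC)
b=cv2.resize(s[180:330,250:380],None,fx=2.4,fy=2.4,interpolation=cv2.INTER_CUBIC)
cv2.imwrite('pics/c4.png',np.hstack([a,b]))
```

```text
(no output)
```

View pics/c4.png

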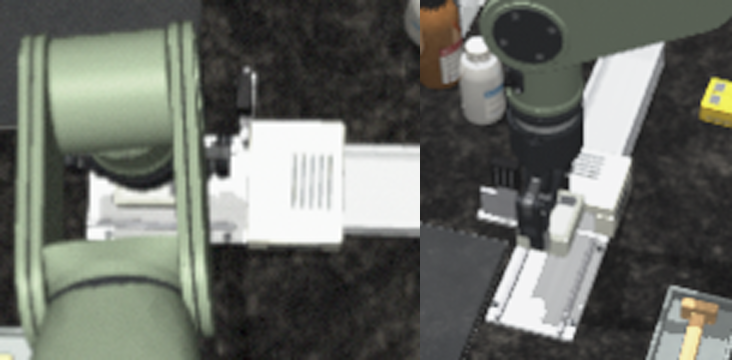

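>>> drive_tool(series=[0.012,0,-0.1,0,0,0,0,0,-0.15,0,0,0,0,0,-0.08,0,0,0,0,0,-0.06,0,0,0,0,0,-0.03,0,0,0,0,0,-0.02,0,0,0,0,0,0,0,0,0,0,0,0,0,0,0])

```text
clock: 8.35
ee_pos: [0.5638, 0.1413, 0.0162]
orientation: [0.001, 0.005, 1.0, 0.0]
force: [0.3, 0.3, -1.2]
grip_width: 0.0686
grip_force: 68.8
```

>>> drive_tool(series=[-0.006,0,-0.01,0,0,0,0,0,-0.01,0,0,0,0,0,0,0,0,0])

```text
clock: 8.65
ee_pos: [0.5623, 0.1414, 0.0126]
orientation: [0.001, 0.005, 1.0, 0.0]
force: [-2.1, 0.8, 4.8]
grip_width: 0.0687
grip_force: 69.5
```

>>> drive_tool(series=[0,0,0,0,0,0,0,0,0,0,0,0,0,0,0,0,0,0,0,0,0.1,0,0,0,0,0,0.2,0,0,0,0,0,0.2,0,0,0,0,0,0.2,0,0,0,-0.08,0.07,0,0,0,-0.18,-0.08,0.07,0,0,0,-0.18,-0.08,0.07,0,0,0,-0.18,-0.08,0.07,0,0,0,-0.18,-0.08,0.07,0,0,0,-0.18,-0.08,0.07,0,0,0,-0.18,-0.08,0.07,0,0,0,-0.18,-0.08,0.07,0,0,0,-0.18,-0.08,0.07,0,0,0,-0.18,-0.08,0.07,0,0,0,-0.18,-0.08,0.09,0,0,0,-0.18,0,0,0,0,0,0], hand=1)

```text
clock: 10.55
ee_pos: [0.3838, 0.3005, 0.1511]
orientation: [-0.001, 0.704, 0.71, -0.0]
force: [0.8, -0.4, 0.2]
grip_width: 0.0857
grip_force: 0.0
```

Run:
```python
from h import *
t=grab('top'); s=grab('side')
a=cv2.resize(t[190:320,180:320],None,fx=3,fy=3,interpolation=cv2.INTER_CUBIC)
b=cv2.resize(s[230:395,260:390],None,fx=390/165,fy=390/165,interpolation=cv2.INTER_CUBIC)
cv2.imwrite('pics/c5.png',np.hstack([a,b]))
```

```text
(no output)
```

View pics/c5.png

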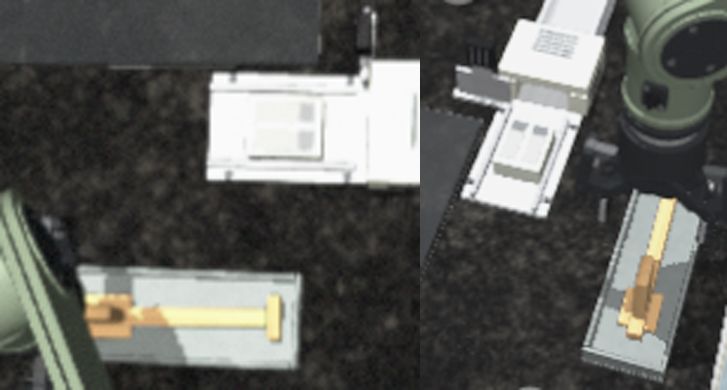

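Carrier 1 sits straight in the lane, and the stick is still in its tray with its foot at top pixel (271,295). Now I'll grasp the stick.

>>> drive_tool(series=[0.01,0,-0.15,0,0,0,0,0,-0.15,0,0,0,0,0,-0.12,0,0,0,0,0,-0.06,0,0,0,0,0,0,0,0,0])

```text
clock: 11.15
ee_pos: [0.3869, 0.2979, 0.0536]
orientation: [-0.001, 0.705, 0.709, -0.002]
force: [0.3, 0.7, 0.5]
grip_width: 0.0851
grip_force: 0.0
```

>>> drive_tool(series=[0,0,0,0,0,0,0,0,0,0,0,0,0,0,0,0,0,0,0,0,0,0,0,0,0,0,0,0,0,0,0,0,0,0,0,0,0,0,0,0,0,0,0,0,0,0,0,0], hand=0)

```text
clock: 11.95
ee_pos: [0.3881, 0.2995, 0.0559]
orientation: [0.0, 0.705, 0.709, 0.0]
force: [-1.0, -1.1, 4.2]
grip_width: 0.0133
grip_force: 61.6
```

>>> drive_tool(series=[0,0,0.1,0,0,0,0,0,0.2,0,0,0,0,0,0.12,0,0,0,0.173,0.066,0,0,0,-0.016,0.173,0.066,0,0,0,0,0.173,0.066,0,0,0,0,0.173,0.066,0,0,0,0,0.173,0.066,0,0,0,0,0,0,0,0,0,0,0,0,0,0,0,0])

```text
clock: 12.95
ee_pos: [0.5601, 0.3648, 0.1374]
orientation: [-0.001, 0.71, 0.705, -0.002]
force: [-0.2, 0.5, -0.7]
grip_width: 0.0134
grip_force: 60.9
```

>>> drive_tool(series=[0.006,0,-0.15,0,0,0,0,0,-0.13,0,0,0,0,0,-0.06,0,0,0,0,0,-0.03,0,0,0,0,0,0,0,0,0])

```text
clock: 13.45
ee_pos: [0.5609, 0.3649, 0.0648]
orientation: [-0.0, 0.709, 0.705, -0.001]
force: [-0.9, 0.2, -1.4]
grip_width: 0.013
grip_force: 60.9
```

Run:
```python
from h import *
t=grab('top'); s=grab('side'); print(ctrl.observe()['ee_pos'])
a=cv2.resize(t[190:320,180:320],None,fx=3,fy=3,interpolation=cv2.INTER_CUBIC)
b=cv2.resize(s[230:395,260:390],None,fx=390/165,fy=390/165,interpolation=cv2.INTER_CUBIC)
cv2.imwrite('pics/c6.png',np.hstack([a,b]))
```

```text
[0.56258968 0.36565504 0.0667727 ]
```

View pics/c6.png

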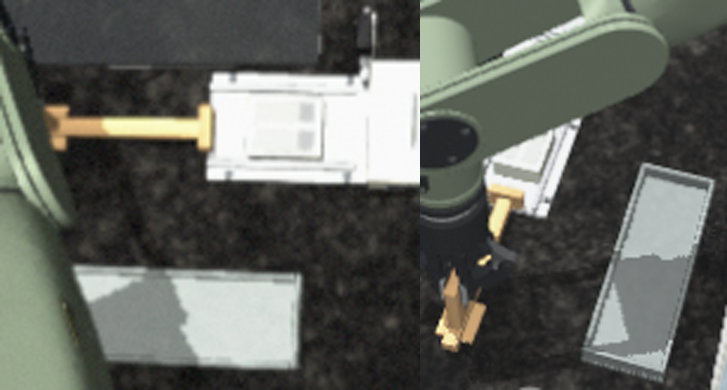

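>>> drive_tool(series=[0,0,-0.02,0,0,0,0,-0.06,0,0,0,0,0,-0.06,0,0,0,0,0,-0.06,0,0,0,0,0,-0.06,0,0,0,0,0,-0.06,0,0,0,0,0,-0.06,0,0,0,0])

```text
clock: 14.25
ee_pos: [0.5621, 0.292, 0.0615]
orientation: [0.0, 0.71, 0.705, 0.0]
force: [0.2, 1.2, -0.0]
grip_width: 0.0132
grip_force: 61.0
```

Run:
```python
from h import *
t=grab('top'); s=grab('side'); print(ctrl.observe()['ee_pos'],ctrl.observe()['force'])
a=cv2.resize(t[190:320,220:360],None,fx=3,fy=3,interpolation=cv2.INTER_CUBIC)
b=cv2.resize(s[230:395,260:390],None,fx=390/165,fy=390/165,interpolation=cv2.INTER_CUBIC)
cv2.imwrite('pics/c7.png',np.hstack([a,b]))
```

```text
[0.56195181 0.29102999 0.06116892] [ 0.37344209 -0.54230556 -1.47089216]
```

View pics/c7.png

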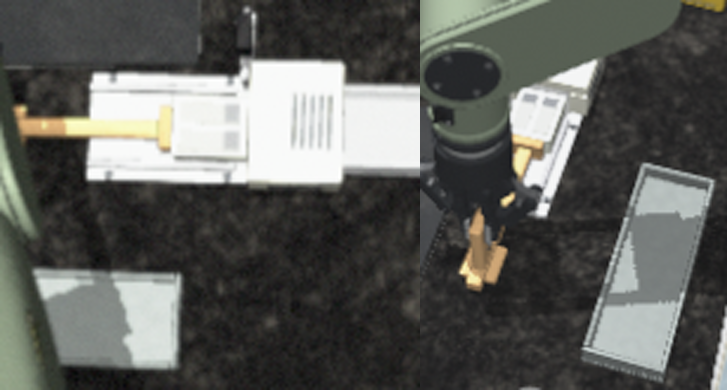

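The carrier is straight at the mouth, with the stick foot against its tail. I'll keep pushing.

>>> drive_tool(series=[0,-0.06,0,0,0,0,0,-0.06,0,0,0,0,0,-0.06,0,0,0,0,0,-0.06,0,0,0,0,0,-0.06,0,0,0,0,0,-0.06,0,0,0,0])

```text
clock: 14.95
ee_pos: [0.5618, 0.2201, 0.0612]
orientation: [-0.0, 0.71, 0.705, -0.0]
force: [-0.4, -0.2, -1.6]
grip_width: 0.013
grip_force: 61.0
```

>>> drive_tool(series=[0,-0.06,0,0,0,0,0,-0.06,0,0,0,0,0,-0.06,0,0,0,0,0,-0.06,0,0,0,0,0,-0.06,0,0,0,0,0,-0.06,0,0,0,0,0,-0.06,0,0,0,0,0,-0.03,0,0,0,0,0,0,0,0,0,0])

```text
clock: 15.85
ee_pos: [0.562, 0.1301, 0.0613]
orientation: [0.0, 0.71, 0.704, -0.0]
force: [0.2, 0.9, -1.1]
grip_width: 0.0133
grip_force: 60.9
```

Run:
```python
from h import *
t=grab('top'); s=grab('side'); print(ctrl.observe()['ee_pos'],ctrl.observe()['force'])
a=cv2.resize(t[190:320,260:440],None,fx=2.4,fy=2.4,interpolation=cv2.INTER_CUBIC)
b=cv2.resize(s[180:312,260:390],None,fx=312/132,fy=312/132,interpolation=cv2.INTER_CUBIC)
cv2.imwrite('pics/c8.png',np.hstack([a,b]))
```

```text
[0.56196335 0.13111782 0.06130651] [1.0481326  0.53289775 0.13847201]
```

View pics/c8.png

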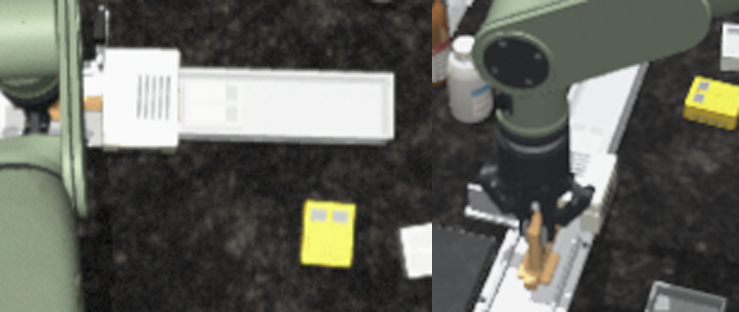

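>>> drive_tool(series=[0,-0.035,0,0,0,0,0,0,0,0,0,0,0,0.1,0,0,0,0,0,0.2,0,0,0,0,0,0.2,0,0,0,0,0,0.2,0,0,0,0,0,0.2,0,0,0,0,0,0.2,0,0,0,0,0,0.12,0,0,0,0,0,0,0.2,0,0,0,0,0,0.2,0,0,0,-0.173,-0.065,0,0,0,0.016,-0.173,-0.065,0,0,0,0,-0.173,-0.065,0,0,0,0,-0.173,-0.065,0,0,0,0,-0.173,-0.065,0,0,0,0,0,0,0,0,0,0,0,0,0,0,0,0])

```text
clock: 17.75
ee_pos: [0.3884, 0.3032, 0.1414]
orientation: [0.0, 0.705, 0.709, 0.0]
force: [0.2, 0.6, -0.1]
grip_width: 0.013
grip_force: 60.9
```

>>> drive_tool(series=[0,-0.015,-0.15,0,0,0,0,0,-0.13,0,0,0,0,0,-0.08,0,0,0,0,0,-0.04,0,0,0,0,0,-0.01,0,0,0,0,0,0,0,0,0,0,0,0,0,0,0])

```text
clock: 18.45
ee_pos: [0.3902, 0.3009, 0.0604]
orientation: [0.0, 0.705, 0.709, 0.001]
force: [-0.0, -0.5, -1.2]
grip_width: 0.013
grip_force: 60.9
```

>>> drive_tool(series=[0,0,-0.015,0,0,0,0,0,0,0,0,0])

```text
clock: 18.65
ee_pos: [0.3891, 0.3004, 0.0566]
orientation: [0.0, 0.705, 0.709, 0.0]
force: [-0.7, -1.2, -0.7]
grip_width: 0.013
grip_force: 60.9
```

>>> drive_tool(series=[0,0,-0.005,0,0,0,0,0,0,0,0,0])

```text
clock: 18.85
ee_pos: [0.3892, 0.3004, 0.0559]
orientation: [0.0, 0.705, 0.709, 0.0]
force: [-0.8, -1.2, 3.6]
grip_width: 0.0136
grip_force: 61.3
```

>>> drive_tool(series=[0,0,0,0,0,0,0,0,0,0,0,0,0,0,0,0,0,0,0,0,0.1,0,0,0,0,0,0.2,0,0,0,0,0,0.2,0,0,0,0,0,0.1,0,0,0], hand=1)

```text
clock: 19.55
ee_pos: [0.3907, 0.3012, 0.179]
orientation: [0.001, 0.705, 0.709, 0.003]
force: [0.4, 0.9, -0.7]
grip_width: 0.0856
grip_force: 0.0
```

>>> drive_tool(series=[0,-0.192,0,0,0,0.136,0,-0.192,0,0,0,0.136,0,-0.192,0,0,0,0.136,0,-0.192,0,0,0,0.136,0,-0.192,0,0,0,0.136,0,-0.192,0,0,0,0.136,0,-0.192,0,0,0,0.136,0,-0.192,0,0,0,0.136,0,-0.192,0,0,0,0.136,0,-0.192,0,0,0,0.136,0,-0.192,0,0,0,0.136,0,-0.192,0,0,0,0.136,0,-0.192,0,0,0,0.136,0.01,-0.192,0,0,0,0.136,0.01,-0.192,0,0,0,0.136,0.01,-0.192,0,0,0,0.136,0,0,0,0,0,0,0,0,0,0,0,0])

```text
clock: 21.35
ee_pos: [0.3945, -0.3145, 0.1749]
orientation: [-0.0, -0.071, 0.997, 0.001]
force: [0.1, 1.0, -0.1]
grip_width: 0.0852
grip_force: 0.0
```

Run:
```python
from carr import *
t=grab('top'); s=grab('side'); o=ctrl.observe(); print(o['ee_pos'],o['orientation'])
a=cv2.resize(t[190:320,180:480],None,fx=2.5,fy=2.5,interpolation=cv2.INTER_CUBIC)
b=cv2.resize(s[160:390,260:420],None,fx=1.1,fy=1.1,interpolation=cv2.INTER_CUBIC)
c=np.zeros((325+253,750,3),np.uint8); c[:325]=a[:325,:750]; c[325:,:176]=b
T=cv2.resize(s[160:260,320:420],None,fx=2.5,fy=2.5); c[325:575,200:450]=T
cv2.imwrite('pics/c9.png',c)
```

```text
[ 0.39460615 -0.31297118  0.17481269] [-3.27091518e-04 -7.19233753e-02  9.97409850e-01  7.15266100e-04]
```

View pics/c9.png

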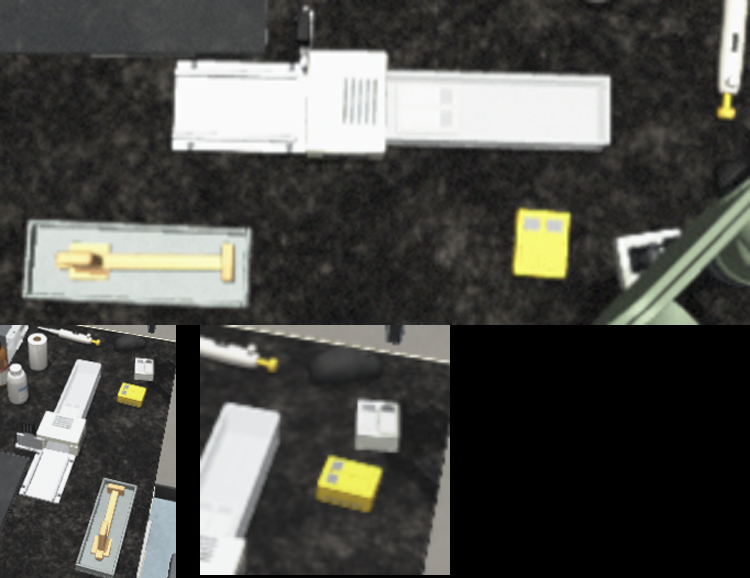

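Carrier 1 lies in the bay past the guard, the stick is upright in its tray, and carrier 2 hasn't moved (corner at top pixel ≈(427,286)). Next I'll grasp carrier 2.

>>> drive_tool(series=[0.003,-0.003,-0.16,0,0,0,0,0,-0.16,0,0,0,0,0,-0.16,0,0,0,0,0,-0.16,0,0,0,0,0,-0.12,0,0,0,0,0,-0.07,0,0,0,0,0,-0.02,0,0,0,0,0,0,0,0,0])

```text
clock: 22.25
ee_pos: [0.3957, -0.3143, 0.0055]
orientation: [-0.0, -0.072, 0.997, 0.0]
force: [-0.4, -0.2, -0.0]
grip_width: 0.0855
grip_force: 0.0
```

>>> drive_tool(series=[0,0,0,0,0,0,0,0,0,0,0,0,0,0,0,0,0,0,0,0,0,0,0,0,0,0,0,0,0,0], hand=0.6)

```text
clock: 22.75
ee_pos: [0.3969, -0.3162, 0.0072]
orientation: [0.001, -0.072, 0.997, -0.001]
force: [0.5, 0.4, 6.8]
grip_width: 0.0687
grip_force: 69.4
```

>>> drive_tool(series=[0,0,0.1,0,0,0,0,0,0.2,0,0,0,0,0,0.2,0,0,0,0,0,0.1,0,0,0,0.059,0.163,0,0,0,-0.014,0.059,0.163,0,0,0,-0.014,0.059,0.163,0,0,0,-0.014,0.059,0.163,0,0,0,-0.014,0.059,0.163,0,0,0,-0.014,0.059,0.163,0,0,0,-0.014,0.059,0.163,0,0,0,-0.014,0.059,0.163,0,0,0,-0.014,0.059,0.163,0,0,0,-0.014,0.059,0.163,0,0,0,-0.014,0.059,0.163,0,0,0,-0.014,0.059,0.163,0,0,0,-0.014,0.059,0.163,0,0,0,-0.014,0.059,0.163,0,0,0,-0.014,0,0,0,0,0,0,0,0,0,0,0,0])

```text
clock: 24.75
ee_pos: [0.5603, 0.142, 0.1251]
orientation: [-0.0, 0.004, 1.0, -0.0]
force: [-0.1, 0.5, -1.0]
grip_width: 0.0685
grip_force: 68.5
```

>>> drive_tool(series=[0.008,0,-0.1,0,0,0,0,0,-0.15,0,0,0,0,0,-0.1,0,0,0,0,0,-0.08,0,0,0,0,0,-0.06,0,0,0,0,0,-0.03,0,0,0,0,0,-0.015,0,0,0,0,0,0,0,0,0,0,0,0,0,0,0])

```text
clock: 25.65
ee_pos: [0.5632, 0.1417, 0.0192]
orientation: [0.001, 0.005, 1.0, 0.0]
force: [0.2, -0.6, -1.4]
grip_width: 0.0681
grip_force: 68.5
```

>>> drive_tool(series=[0,0,-0.012,0,0,0,0,0,0,0,0,0])

```text
clock: 25.85
ee_pos: [0.5625, 0.1417, 0.0162]
orientation: [0.0, 0.005, 1.0, 0.0]
force: [0.3, -0.3, -1.5]
grip_width: 0.0686
grip_force: 68.5
```

>>> drive_tool(series=[0,0,-0.008,0,0,0,0,0,0,0,0,0])

```text
clock: 26.05
ee_pos: [0.5627, 0.1417, 0.0153]
orientation: [0.0, 0.005, 1.0, -0.0]
force: [-1.8, -0.2, 4.4]
grip_width: 0.0679
grip_force: 69.1
```

>>> drive_tool(series=[0,0,0,0,0,0,0,0,0,0,0,0,0,0,0,0,0,0,0,0,0.1,0,0,0,0,0,0.2,0,0,0,0,0,0.2,0,0,0,0,0,0.2,0,0,0,-0.079,0.072,0,0,0,-0.18,-0.079,0.072,0,0,0,-0.18,-0.079,0.072,0,0,0,-0.18,-0.079,0.072,0,0,0,-0.18,-0.079,0.072,0,0,0,-0.18,-0.079,0.072,0,0,0,-0.18,-0.079,0.072,0,0,0,-0.18,-0.079,0.072,0,0,0,-0.18,-0.079,0.072,0,0,0,-0.18,-0.079,0.072,0,0,0,-0.18,-0.079,0.072,0,0,0,-0.18,0,0,0,0,0,0], hand=1)

```text
clock: 27.95
ee_pos: [0.3866, 0.3011, 0.154]
orientation: [-0.0, 0.704, 0.71, -0.0]
force: [0.4, 0.7, -0.1]
grip_width: 0.0853
grip_force: 0.0
```

Run:
```python
from h import *
t=grab('top'); s=grab('side'); print(ctrl.observe()['ee_pos'])
a=cv2.resize(t[190:320,180:320],None,fx=3,fy=3,interpolation=cv2.INTER_CUBIC)
b=cv2.resize(s[230:395,260:390],None,fx=390/165,fy=390/165,interpolation=cv2.INTER_CUBIC)
cv2.imwrite('pics/c10.png',np.hstack([a,b]))
```

```text
[0.38854639 0.30002432 0.15425901]
```

View pics/c10.png

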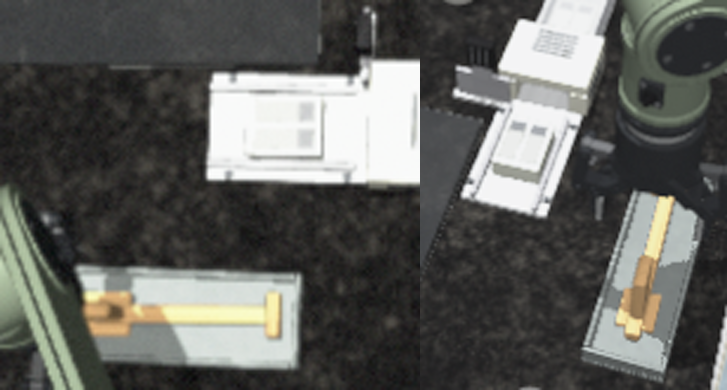

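Carrier 2 is straight in the lane and the stick is where I left it (foot at crop (273,315)). I'll grasp the stick again.

>>> drive_tool(series=[0.004,0,-0.15,0,0,0,0,0,-0.15,0,0,0,0,0,-0.12,0,0,0,0,0,-0.07,0,0,0,0,0,0,0,0,0])

```text
clock: 28.55
ee_pos: [0.3882, 0.2982, 0.0539]
orientation: [-0.001, 0.705, 0.709, -0.003]
force: [-0.3, -0.8, -0.6]
grip_width: 0.0854
grip_force: 0.0
```

>>> drive_tool(series=[0,0,0,0,0,0,0,0,0,0,0,0,0,0,0,0,0,0,0,0,0,0,0,0,0,0,0,0,0,0,0,0,0,0,0,0,0,0,0,0,0,0,0,0,0,0,0,0], hand=0)

```text
clock: 29.35
ee_pos: [0.3898, 0.3003, 0.057]
orientation: [0.0, 0.705, 0.709, 0.001]
force: [-1.6, -0.1, 4.9]
grip_width: 0.0134
grip_force: 59.2
```

>>> drive_tool(series=[0,0,0.1,0,0,0,0,0,0.2,0,0,0,0,0,0.12,0,0,0,0.173,0.066,0,0,0,-0.016,0.173,0.066,0,0,0,0,0.173,0.066,0,0,0,0,0.173,0.066,0,0,0,0,0.173,0.066,0,0,0,0,0,0,0,0,0,0,0,0,0,0,0,0])

```text
clock: 30.35
ee_pos: [0.5617, 0.3656, 0.1384]
orientation: [-0.001, 0.71, 0.705, -0.002]
force: [-0.9, 0.8, -0.8]
grip_width: 0.0131
grip_force: 59.0
```

>>> drive_tool(series=[0,0,-0.15,0,0,0,0,0,-0.13,0,0,0,0,0,-0.06,0,0,0,0,0,-0.035,0,0,0,0,0,0,0,0,0,0,0,0,0,0,0])

```text
clock: 30.95
ee_pos: [0.5629, 0.3664, 0.0667]
orientation: [0.0, 0.709, 0.705, 0.001]
force: [0.5, 1.1, -0.2]
grip_width: 0.0134
grip_force: 58.9
```

>>> drive_tool(series=[0,-0.06,-0.01,0,0,0,0,-0.06,0,0,0,0,0,-0.06,0,0,0,0,0,-0.06,0,0,0,0,0,-0.06,0,0,0,0,0,-0.06,0,0,0,0])

```text
clock: 31.55
ee_pos: [0.5625, 0.2928, 0.0635]
orientation: [0.0, 0.71, 0.705, 0.0]
force: [-0.6, 0.9, -0.8]
grip_width: 0.013
grip_force: 59.1
```

Run:
```python
from h import *
t=grab('top'); s=grab('side'); print(ctrl.observe()['ee_pos'],ctrl.observe()['force'])
a=cv2.resize(t[190:320,220:360],None,fx=3,fy=3,interpolation=cv2.INTER_CUBIC)
b=cv2.resize(s[230:395,260:390],None,fx=390/165,fy=390/165,interpolation=cv2.INTER_CUBIC)
cv2.imwrite('pics/c11.png',np.hstack([a,b]))
```

```text
[0.56230231 0.29184515 0.06312925] [-0.20945419  0.49832902 -0.82984333]
```

View pics/c11.png

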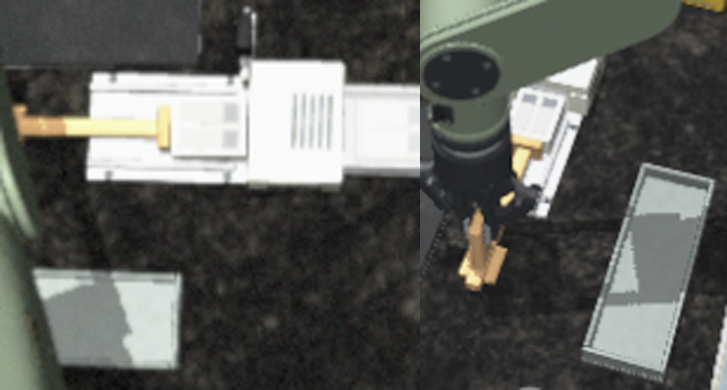

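Carrier 2 is straight at the mouth. I'll push it through in two stretches.

>>> drive_tool(series=[0,-0.06,0,0,0,0,0,-0.06,0,0,0,0,0,-0.06,0,0,0,0,0,-0.06,0,0,0,0,0,-0.06,0,0,0,0,0,-0.06,0,0,0,0])

```text
clock: 32.25
ee_pos: [0.5623, 0.2209, 0.0632]
orientation: [-0.0, 0.71, 0.705, -0.0]
force: [0.6, 0.1, -1.2]
grip_width: 0.0132
grip_force: 59.0
```

>>> drive_tool(series=[0,-0.05,0,0,0,0,0,-0.05,0,0,0,0,0,-0.05,0,0,0,0,0,-0.05,0,0,0,0,0,-0.05,0,0,0,0,0,-0.05,0,0,0,0])

```text
clock: 32.85
ee_pos: [0.5623, 0.1614, 0.0633]
orientation: [-0.0, 0.709, 0.705, 0.0]
force: [-0.6, 1.2, -0.3]
grip_width: 0.0133
grip_force: 59.0
```

>>> drive_tool(series=[0,-0.05,0,0,0,0,0,-0.05,0,0,0,0,0,-0.05,0,0,0,0,0,-0.03,0,0,0,0,0,0,0,0,0,0])

```text
clock: 33.35
ee_pos: [0.5623, 0.1247, 0.0632]
orientation: [0.0, 0.71, 0.704, -0.0]
force: [-0.0, -0.2, -1.0]
grip_width: 0.013
grip_force: 59.0
```

Run:
```python
from h import *
t=grab('top'); s=grab('side'); print(ctrl.observe()['ee_pos'],ctrl.observe()['force'])
a=cv2.resize(t[190:280,280:440],None,fx=3.5,fy=3.5,interpolation=cv2.INTER_CUBIC)
cv2.imwrite('pics/c12.png',a)
```

```text
[0.56228977 0.12567921 0.06323218] [ 0.79088711 -0.21751002 -1.25378002]
```

View pics/c12.png

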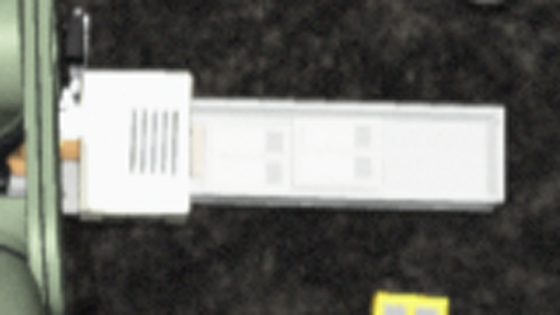

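Both carriers lie wholly in the bay, the second at crop x 203–290 with the guard edge at 191. I'll withdraw the stick and take it back to the tray.

>>> drive_tool(series=[0,0.1,0,0,0,0,0,0.2,0,0,0,0,0,0.2,0,0,0,0,0,0.2,0,0,0,0,0,0.2,0,0,0,0,0,0.2,0,0,0,0,0,0.1,0,0,0,0,0,0,0.2,0,0,0,0,0,0.2,0,0,0,-0.173,-0.065,0,0,0,0.016,-0.173,-0.065,0,0,0,0,-0.173,-0.065,0,0,0,0,-0.173,-0.065,0,0,0,0,-0.173,-0.065,0,0,0,0,0,0,0,0,0,0,0,0,0,0,0,0])

```text
clock: 35.05
ee_pos: [0.3888, 0.3012, 0.1434]
orientation: [0.0, 0.705, 0.71, 0.0]
force: [0.8, 0.6, -0.0]
grip_width: 0.0131
grip_force: 59.2
```

>>> drive_tool(series=[0,0,-0.15,0,0,0,0,0,-0.13,0,0,0,0,0,-0.08,0,0,0,0,0,-0.03,0,0,0,0,0,0,0,0,0,0,0,0,0,0,0])

```text
clock: 35.65
ee_pos: [0.3908, 0.3017, 0.0662]
orientation: [0.0, 0.705, 0.709, 0.001]
force: [0.6, 0.9, -0.8]
grip_width: 0.0135
grip_force: 59.1
```

>>> drive_tool(series=[-0.006,-0.005,-0.025,0,0,0,0,0,0,0,0,0,0,0,-0.015,0,0,0,0,0,0,0,0,0])

```text
clock: 36.05
ee_pos: [0.388, 0.2999, 0.0572]
orientation: [-0.0, 0.705, 0.709, -0.0]
force: [-0.5, -0.7, -1.2]
grip_width: 0.0129
grip_force: 59.1
```

>>> drive_tool(series=[0,0,-0.005,0,0,0,0,0,0,0,0,0])

```text
clock: 36.25
ee_pos: [0.3882, 0.3001, 0.057]
orientation: [0.0, 0.705, 0.709, -0.0]
force: [-2.0, -1.7, 5.4]
grip_width: 0.0133
grip_force: 59.8
```

>>> drive_tool(series=[0,0,0,0,0,0,0,0,0,0,0,0,0,0,0,0,0,0,0,0,0.1,0,0,0,0,0,0.2,0,0,0,0,0,0.2,0,0,0,0,0,0.1,0,0,0,0,0,0,0,0,0], hand=1)

```text
clock: 37.05
ee_pos: [0.3908, 0.3015, 0.1803]
orientation: [0.001, 0.705, 0.709, 0.004]
force: [0.3, -0.0, 0.1]
grip_width: 0.0851
grip_force: 0.0
```

Run:
```python
from h import *
print('mon top',tri([('top',370,57),('side',215,108)]))
print('mon bot',tri([('top',364,118),('side',222,205)]))
for z in(0,.1,.2): print(z,onz('top',300,118,z))
t=grab('top'); s=grab('side')
a=cv2.resize(t[190:320,180:340],None,fx=3,fy=3,interpolation=cv2.INTER_CUBIC)
b=cv2.resize(s[100:395,180:390],None,fx=390/295,fy=390/295,interpolation=cv2.INTER_CUBIC)
cv2.imwrite('pics/c13.png',np.hstack([a,b]))
```

```text
mon top [ 0.86818932 -0.08772871  0.41614627]
mon bot [ 0.89594485 -0.10449291  0.0505377 ]
0 [0.9037095  0.07697588 0.        ]
0.1 [0.86307831 0.07277939 0.1       ]
0.2 [0.82244713 0.0685829  0.2       ]
```

View pics/c13.png

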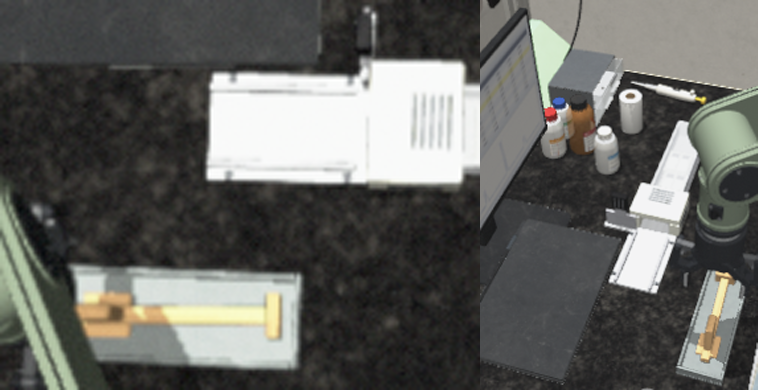

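The stick stands upright in its tray, and the monitor (x≈0.87) leaves room behind the tab. Next I'll move behind the shutter tab.

>>> drive_tool(series=[0.107,-0.083,0,0,0,0.142,0.107,-0.083,0,0,0,0.142,0.107,-0.083,0,0,0,0.142,0.107,-0.083,0,0,0,0.142,0.107,-0.083,0,0,0,0.142,0.107,-0.083,0,0,0,0.142,0.107,-0.083,0,0,0,0.142,0.107,-0.083,0,0,0,0.142,0.107,-0.083,0,0,0,0.142,0.107,-0.083,0,0,0,0.142,0.107,-0.083,0,0,0,0.142,0.107,-0.083,0,0,0,0.142,0.107,-0.083,0,0,0,0.142,0.107,-0.083,0,0,0,0.142,0,0,0,0,0,0,0,0,0,0,0,0], hand=0)

```text
clock: 38.75
ee_pos: [0.6864, 0.0672, 0.1731]
orientation: [-0.003, 0.003, 1.0, 0.0]
force: [-0.6, -0.1, -0.0]
grip_width: -0.0
grip_force: 0.0
```

>>> drive_tool(series=[0,0,-0.15,0,0,0,0,0,-0.15,0,0,0,0,0,-0.15,0,0,0,0,0,-0.04,0,0,0,0,0,0,0,0,0])

```text
clock: 39.25
ee_pos: [0.685, 0.0685, 0.0755]
orientation: [-0.003, 0.002, 1.0, 0.0]
force: [-0.1, -0.3, -0.1]
grip_width: -0.0001
grip_force: 0.0
```

>>> drive_tool(series=[-0.05,0,0.025,0,0,0,-0.05,0,0,0,0,0,-0.05,0,0,0,0,0,-0.05,0,0,0,0,0,-0.05,0,0,0,0,0,-0.05,0,0,0,0,0,-0.05,0,0,0,0,0,-0.04,0,0,0,0,0,0,0,0,0,0,0])

```text
clock: 40.15
ee_pos: [0.6076, 0.0676, 0.0826]
orientation: [-0.002, 0.002, 1.0, -0.0]
force: [0.5, 0.4, -0.4]
grip_width: -0.0001
grip_force: 0.0
```

>>> drive_tool(series=[-0.02,0,0,0,0,0,-0.02,0,0,0,0,0,0,0,0,0,0,0])

```text
clock: 40.45
ee_pos: [0.6008, 0.0676, 0.0827]
orientation: [-0.001, 0.002, 1.0, -0.0]
force: [-0.3, -0.6, 0.5]
grip_width: 0.0002
grip_force: 0.0
```

>>> drive_tool(series=[-0.02,0,0,0,0,0,-0.02,0,0,0,0,0,0,0,0,0,0,0])

```text
clock: 40.75
ee_pos: [0.5929, 0.0676, 0.0831]
orientation: [-0.001, 0.002, 1.0, -0.0]
force: [-0.4, 0.5, 0.3]
grip_width: 0.0
grip_force: 0.1
```

>>> drive_tool(series=[-0.02,0,0,0,0,0,-0.02,0,0,0,0,0,0,0,0,0,0,0])

```text
clock: 41.05
ee_pos: [0.5908, 0.0673, 0.0844]
orientation: [0.006, 0.002, 1.0, -0.0]
force: [13.9, -0.2, -9.5]
grip_width: -0.0005
grip_force: 6.7
```

>>> drive_tool(series=[0.1,0,0,0,0,0,0.1,0,0.05,0,0,0,0,0,0.2,0,0,0,0,0,0.2,0,0,0,0,0,0.2,0,0,0,0,0.2,0.1,0,0,0,-0.1,0.2,0.1,0,0,0,-0.15,0.2,0,0,0,0,-0.15,0.2,0,0,0,0,-0.15,0.2,0,0,0,0,-0.15,0.2,0,0,0,0,-0.15,0.2,0,0,0,0,-0.15,0.2,0,0,0,0,-0.15,0.2,0,0,0,0,-0.15,0.2,0,0,0,0,0,0,0,0,0,0,0,0,0,0,0,0])

```text
clock: 42.75
ee_pos: [0.3642, 0.468, 0.253]
orientation: [-0.0, 0.0, 1.0, -0.001]
force: [0.0, -0.2, -0.1]
grip_width: -0.0
grip_force: 0.0
```

Run:
```python
from h import *
t=grab('top'); s=grab('side')
a=cv2.resize(t[140:320,180:500],None,fx=2.2,fy=2.2,interpolation=cv2.INTER_CUBIC)
c=np.zeros((396+200,704,3),np.uint8); c[:396]=a
b=cv2.resize(s[180:280,250:400],None,fx=2,fy=2); c[396:,:300]=b
cv2.imwrite('pics/c14.png',c)
```

```text
(no output)
```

View pics/c14.png

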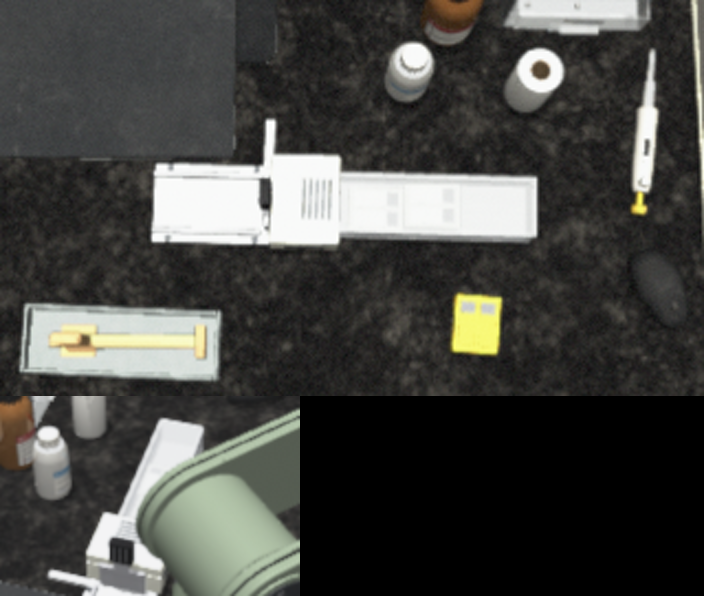

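The shutter is closed, both carriers are in the bay at crop x 350–460, the stick is upright in its tray, and the bystanders haven't moved.

```bash
python3 -c "
from workcell import ticket
print(ticket.sign_off())"
```

```text
the job is handed in; nothing more can be done
None
```

Job handed in at about 43 s on the robot's clock: only two white carriers were present and both are through into the bay, the push stick is upright in its tray, the shutter is pushed home to its closed stop, and the yellow look-alike and bystanders weren't touched; sign-off returned no verdict.

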